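# Slide carrier from drying rack to viewing stand

### The job

Pull the tall slide carrier straight up out of its slot in the drying rack by its top edge, and stand it on the ledge of the sloping viewing stand, centred, square and leaning flat against the white back, then let go. The ledge's height is set differently each time, so feel for it: put the carrier down gently on the ledge while you still hold it, never drop or ram it. Leave the two short carriers, the jar and the slide box where they are.

Things in the scene. Friction and masses are not known exactly. Their poses are not given: they have to be found in the camera images.
- carrier: Tall slide carrier, to be moved: a flat upright aluminium frame with two glass slides, 8 mm thick (x), 86 mm wide (y), 130 mm tall (z up), 0.1-0.23 kg. The top 46 mm is a solid bar; the fingers pinch its faces, along x. Origin: centre of underside. Both faces alike: either may end in front.
- rack: White drying rack, fixed, base 150 x 112 mm, origin: centre of underside. Three upright slots along its x (-40, 0, +40 mm) hold the three carriers in any order, their x along the rack's x. They stand on its 8 mm floor; end grooves (1.5 mm play) guide their side edges up to 78 mm above the table, so a carrier must rise 70 mm to be clear.
- short_a: A short slide carrier, leave it: same frame but 92 mm tall. Origin: centre of its underside.
- short_b: Another short slide carrier, same as short_a; leave it.
- jar: Amber glass jar, 52 mm across, about 75 mm tall, standing on the table; leave it. Origin: centre of its underside.
- slide_box: Closed slide box, black and grey, 87 x 107 x 35 mm, lying on the table; leave it. Origin: centre of its underside.
- stand: White viewing stand, fixed, base 150 x 120 x 14 mm, origin: centre of underside. Its white back (100 mm wide, 8 mm thick) with the dark ledge is clamped somewhere along the slope and stays put. The ledge is sprung: it sinks up to 8 mm, 1.2 N per mm. The back ends 75 mm above the ledge; higher up a finger has room behind a carrier. A lip 5 mm high edges the ledge, 18 mm in front of the back.
- easel: The stand's sloping guide. Axes follow the slope: z up the slope (30 degrees off vertical, top leaning toward the robot), x square out of the white back's front face (away from the robot, and up), y across. Origin: in the plane of that face, mid-width, 30 mm above the table. The unloaded ledge's upper surface lies 20 to 60 mm up the slope (+z) from here: not reported, find it by touch.
Not all that is in view belongs to the job. Leave any red or turquoise look-alike of the carrier alone.

How it is judged (in metres and radians):
On the way, in this order (a step that is already met when the one before it is completed fails the run):
1. the tall carrier is drawn up out of its slot, upright, held by the fingers (z of carrier in the frame of rack above 0.072 m and horizontal distance between carrier and rack below 0.09 m and angle between carrier's own z axis and vertical below 0.25 rad and contact force between carrier and the fingers above 0.5 N), for 0.1 s.
2. the carrier, sloped like the stand and still held, is put down on the stand (contact force between carrier and easel above 0.5 N and contact force between carrier and the fingers above 0.5 N and angle between the z axis of carrier and the z axis of easel, either way round below 0.2 rad and z of carrier in the frame of easel below 0.064 m), for 0.1 s.
At the end, for the whole second after the job is handed in: The tall carrier stands released and at rest on the stand's ledge, its underside 12 to 64 mm up the slope, flat against the white back (within 4 mm and 0.08 rad), within 15 mm of the middle; the short carriers within 10 mm and the jar and slide box within 20 mm of where they were (angle between the x axis of carrier and the x axis of easel, either way round below 0.08 rad and angle between the z axis of carrier and the z axis of easel, either way round below 0.08 rad and x of carrier in the frame of easel between 0.001 and 0.008 m and y of carrier in the frame of easel between -0.015 and 0.015 m and z of carrier in the frame of easel between 0.012 and 0.064 m and linear speed of carrier below 0.01 m/s and distance of each of short_a, short_b from where it was at the start of the episode below 0.01 m and distance of each of jar, slide_box from where it was at the start of the episode below 0.02 m); the robot touches nothing.
It fails at once if the carrier is rammed or dropped onto the stand (over 40 N) (contact force between carrier and easel above 40 N).
It fails at once if the carrier is dropped: moving over 0.25 m/s with no finger on it (contact force between carrier and the fingers below 0.05 N and linear speed of carrier above 0.25 m/s).
It fails at once if a short carrier is moved by over 10 mm (distance of any of short_a, short_b from where it was at the start of the episode above 0.01 m).
It fails at once if the jar or the slide box is moved by over 20 mm (distance of any of jar, slide_box from where it was at the start of the episode above 0.02 m).
It also fails if it takes over 48 s, if anything falls off the work surface, if the arm or the gripper's body presses on something with over 40 N, if the wrist force passes 120 N, or if a joint passes its speed limit or range.

### The arm

A 6-joint arm with a two-finger parallel gripper is mounted at the origin on the work surface. World frame = base frame: x ahead of the robot, y to its left, z up, the work surface at z = 0. Lengths are in mm, angles in rad, forces in N, time in s.
With the tool pointing down it reaches from about 275 to 750 mm from the base axis. Payload 10.2 kg.
Tool frame: the origin (TCP) lies at the centre of the arm's flange, where the gripper is bolted on; the fingertips stand 173 mm ahead of it and the grasp point (between the pads) lies 155 mm ahead of it; z points along the fingers, y is the line along which they close (so a half turn about z gives the same grasp; the last joint's range is limited). The gripper opens to 85 mm and grips with 20 to 120 N. Pads are 22 mm wide; open, the fingers measure 114 mm over their backs; the gripper's body (76 mm by 85 mm) begins 54 mm behind the grasp point. The pads swing forward as they close: fully open they stand 13 mm farther back than shut.
Start: joints at [-1.506, 0.313, 1.498, -0, 1.331, -0.223], TCP at [149.005, -503.418, 404.694] pointing down, gripper open.
Joint ranges: [-2.94, 2.94], [-0.97, 2.17], [0.19, 2.56], [-1.23, 4.37], [0.02, 3.11], [-2.88, 2.88]. Speed limits (rad/s): [2.39, 2.39, 3.01, 3.14, 3.14, 3.14].

### API

Orientations are given as a rotation vector (axis times angle).
In Python, from plant import observe, optics, bot gives the robot as it stands.
- The arm moves only by the shell command python3 -m jog 'ROWS' [FORCE]. ROWS is JSON, a list that holds one entry, the list of rows, each a list of 5 numbers: the opening, from 0 (shut) to 1 (fully open), then the shift along the tool's x, y, z in cm, then the turn about the tool's z in degrees. A call has 1 to 12 rows; each row is the pose to reach, as a shift and turn from the pose commanded when the call began, along the tool's axes at that moment; what a row does not reach only later rows make up. A row lasts 1/12 s, in which the tool goes at most 41.7 mm and 7.16 degrees, less where a joint would pass 70% of its speed; a pose out of reach is approached as far as the arm can. A call with a gripper value outside its range is refused whole. The fingers move at their own pace and stop on an object; FORCE is the grip in N (left out, the last holds). Time passes only in rows, so rows that repeat a pose let the fingers close. It gives the time, the measured TCP pose, the force, the opening and the grip force at its end, in the units of the state.
- observe(): the state, without advancing time (a new reading comes with each control period).
- optics.get_image(name): name is "side" or "top" or "wrist"; returns (picture, depth): 480x640x3 uint8, red, green, blue; 480x640 float32, mm along the optical axis (not along the pixel's ray), 0 where there is no reading.
- optics.camera_info(name): a dict with "fx", "fy", "cx", "cy" (pixels), "dist_coeffs" ([k1, k2, p1, p2, k3] as OpenCV has them; the pictures are not rectified), "T" (4x4, takes a point from camera to world coordinates); the wrist camera has in their place "mount" (4x4, takes a point from camera to tool coordinates, whose origin is the TCP and whose axes are the flange's). Camera axes: x right, y down, z forward; pixel columns grow to the right and rows downward; lengths in mm; the calibration is good to about 2 mm. A picture is of the moment at which its call begins: read the wrist's pose just before it. camera_info takes no time and is no camera call.
- bot.hand_in(): hands the job in; it is judged then, once.
The state is a dict: "time_s": time; "joint_positions": joint angles; "dq": joint speeds; "tau": joint torques, N m; "eef_pos": TCP position; "tool_rot": TCP orientation; "wrist_force": force on the tool from outside, world axes, zero at the start; "wrist_torque": the same for the moment, N m; "grip_width": opening from 0.0 (shut) to 1.0 (fully open); "gripper_force": force on a finger pad.
Only numpy, scipy, OpenCV 4.12 (cv2) and the standard library are available. Lean on these libraries where they do the work, as an engineer would, in place of code of your own. Each camera call takes 0.05 s, during which the arm holds its last target. There are 200 camera calls.

## Working session

There is one attempt and no reset: what is moved stays moved. The work goes in short steps, Python scripts to look and compute and a shell command to move; the robot and the scene stay as the last step left them, time stands still between calls to the robot, and variables do not carry over. Pictures are saved under pics/ and viewed, at most 10 in all, crops included, and the job is handed in when it is done.

```bash
mkdir -p pics; ls; python3 - <<'E'
from plant import observe,optics,bot
import cv2,numpy as np
o=observe();print(o)
for n in("top","side","wrist"):
    im,d=optics.get_image(n);cv2.imwrite(f"pics/{n}0.png",im[:,:,::-1]);np.savez(f"{n}0.npz",im=im,d=d)
    print(n,optics.camera_info(n))
E
```

```text
pics
{'time_s': 0.0, 'joint_positions': array([-1.50640003e+00,  3.13457577e-01,  1.49846732e+00, -1.47010885e-05,
        1.33098082e+00, -2.23360358e-01]), 'dq': array([ 0.0002352 , -0.00078787,  0.00054008, -0.00109846, -0.00228295,
        0.00167626]), 'tau': array([ 1.54357080e-03, -4.12262714e+01, -2.59740901e+01, -9.70981068e-05,
        4.14212045e-03, -1.28632571e-06]), 'eef_pos': array([ 149.00035616, -503.36880658,  404.11966458]), 'tool_rot': array([-3.10783439e+00, -4.50266816e-01, -1.41347808e-04]), 'wrist_force': array([ 0.23422161,  0.53994466, -0.28635578]), 'wrist_torque': array([-0.0288883 ,  0.03561947, -0.00353367]), 'gripper_force': 0.0, 'grip_width': 0.9995517166021693}
top {'fx': 492.6445160995788, 'fy': 492.6445160995788, 'cx': 328.96876782924505, 'cy': 239.8804487057617, 'dist_coeffs': array([-0.05295726,  0.        ,  0.        ,  0.        ,  0.        ]), 'T': array([[-6.99519461e-03, -9.80541675e-01,  1.96186366e-01,
         4.32990784e+02],
       [-9.99975035e-01,  7.05511610e-03, -3.93424983e-04,
        -4.26887150e+01],
       [-9.98347999e-04, -1
[... 535 characters left out ...]
e-03, -8.04732804e-01, -5.93630177e-01,
         4.75510261e+02],
       [ 0.00000000e+00,  0.00000000e+00,  0.00000000e+00,
         1.00000000e+00]])}
wrist {'fx': 394.6824531653324, 'fy': 394.6824531653324, 'cx': 318.7564136210414, 'cy': 241.65208317207347, 'dist_coeffs': array([-0.08068638,  0.        ,  0.        ,  0.        ,  0.        ]), 'mount': array([[-1.44836687e-05, -9.63199837e-01, -2.68786297e-01,
         6.74608715e+01],
       [ 9.99999614e-01, -2.50137221e-04,  8.42485165e-04,
         1.19983738e-01],
       [-8.78715031e-04, -2.68786181e-01,  9.63199469e-01,
         3.06758468e+01],
       [ 0.00000000e+00,  0.00000000e+00,  0.00000000e+00,
         1.00000000e+00]])}
```

View pics/top0.png

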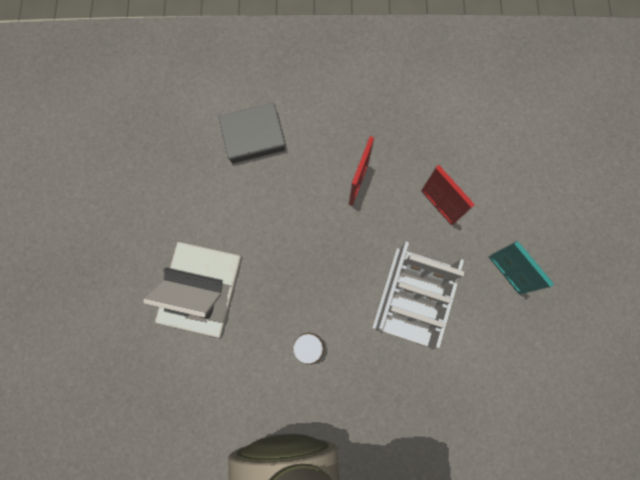

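View pics/side0.png

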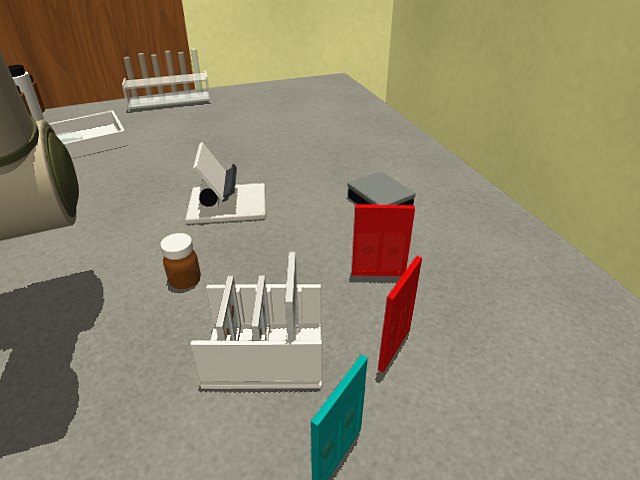

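```bash
cat >h.py <<'E'
import numpy as np,cv2
from plant import observe,optics,bot
from scipy.spatial.transform import Rotation as R
def cloud(n,d,T=None):
    c=optics.camera_info(n);K=np.array([[c['fx'],0,c['cx']],[0,c['fy'],c['cy']],[0,0,1]])
    v,u=np.mgrid[:480,:640];p=cv2.undistortPoints(np.c_[u.ravel(),v.ravel()].astype(np.float64)[:,None],K,c['dist_coeffs'])[:,0]
    T=c['T'] if T is None else T
    P=np.c_[p,np.ones(len(p))]*d.reshape(-1,1)
    W=(P@T[:3,:3].T+T[:3,3]).reshape(480,640,3);W[d<=0]=np.nan
    return W
def tool():
    o=observe();T=np.eye(4);T[:3,:3]=R.from_rotvec(o['tool_rot']).as_matrix();T[:3,3]=o['eef_pos'];return T
E
python3 - <<'E'
from h import *
def rect(P): return cv2.minAreaRect(P[:,:2].astype(np.float32))
for n in("top","side"):
    z=np.load(n+"0.npz");W=cloud(n,z['d']);im=z['im'].astype(int)
    x,y,h=W[...,0],W[...,1],W[...,2]
    grey=(im.max(2)-im.min(2)<40)
    if n=="top": print("table z",np.nanmedian(h[400:,100:200]))
    for (u,v) in ([(410,262),(436,265),(455,272),(425,290),(420,315),(210,260),(190,325),(185,295),(190,280),(308,349),(252,130)] if n=="top" else [(292,258),(260,280),(228,280),(208,165),(180,240),(230,180),(240,200)]):
        print(n,(u,v),W[v,u].round(0))
    rk=(x>280)&(x<560)&(y<-90)&(y>-330)&grey
    for lo,hi in((120,150),(90,110),(70,84)):
        m=rk&(h>lo)&(h<hi);P=W[m]
        if len(P)>20: print(n,"rack",lo,len(P),P.mean(0).round(1),rect(P))
    st=(y>60)&(y<320)&(x>200)&(x<520)&grey
    for lo,hi in((8,20),(25,60),(60,100),(100,140),(140,180)):
        P=W[st&(h>lo)&(h<hi)]
        if len(P)>20: print(n,"stand",lo,len(P),P.mean(0).round(1),rect(P))
E
```

```text
table z -0.6777912550934388
top (410, 262) [ 549. -170.  114.]
top (436, 265) [ 541. -205.  138.]
top (455, 272) [ 530. -233.  139.]
top (425, 290) [ 507. -194.   99.]
top (420, 315) [ 468. -185.   97.]
top (210, 260) [571. 169.  14.]
top (190, 325) [457. 200.  13.]
top (185, 295) [503. 191.  80.]
top (190, 280) [530. 191.  55.]
top (308, 349) [416.  -8.  75.]
top (252, 130) [807.  96.  36.]
top rack 120 424 [ 540.8 -204.8  134.7] ((541.6797485351562, -205.75711059570312), (86.86888122558594, 8.832893371582031), 71.04010772705078)
top rack 90 741 [ 494.  -188.8   99.4] ((502.8943786621094, -192.5519256591797), (87.169677734375, 86.47320556640625), 71.17902374267578)
top rack 70 863 [ 495.6 -192.3   77. ] ((503.544921875, -192.88067626953125), (102.1435317993164, 150.46658325195312), 71.50792694091797)
top stand 8 1475 [468.5 183.9  13.3] ((489.4123229980469, 195.8013916015625), (120.6728286743164, 87.08221435546875), 77.42756652832031)
top stand 25 264 [506.  161.3  51.6] ((493.613525390625, 173.85626220703125), (52.722862243652344, 72.61957550048828), 0.05519950017333031)
top stand 
[... 799 characters left out ...]
ack 70 1954 [ 491.6 -212.1   75.8] ((502.9389343261719, -195.42222595214844), (104.27888488769531, 147.9228973388672), 71.60880279541016)
side stand 8 834 [477.2 167.8  12. ] ((490.10333251953125, 192.11715698242188), (126.27152252197266, 87.68388366699219), 77.48067474365234)
side stand 25 492 [492.8 159.6  46.9] ((497.51373291015625, 172.10324096679688), (71.39672088623047, 54.941280364990234), 81.49262237548828)
side stand 60 542 [499.8 179.3  80.6] ((502.61187744140625, 189.23330688476562), (103.97502899169922, 28.6407527923584), 74.10882568359375)
side stand 100 288 [483.8 186.9 108.7] ((484.6907043457031, 194.36624145507812), (101.45270538330078, 16.457178115844727), 77.45447540283203)
```

```bash
python3 - <<'E'
from h import *
a=np.radians(-12.5);ex=np.array([np.cos(a)*np.cos(np.pi/6),np.sin(a)*np.cos(np.pi/6),.5]);ey=np.array([-np.sin(a),np.cos(a),0]);ez=np.cross(ex,ey);E=np.c_[ex,ey,ez]
z=np.load("top0.npz");W=cloud("top",z['d']);im=z['im'].astype(int)
P=W.reshape(-1,3);g=im.reshape(-1,3).max(1)
m=(P[:,2]>62)&(P[:,2]<113)&(abs(P[:,0]-495)<60)&(abs(P[:,1]-194)<60)&(g>80)
Q=P[m];c=Q.mean(0);n=np.linalg.svd(Q-c,full_matrices=False)[2][2];n*=np.sign(n[0]);print("plane",c.round(1),n.round(3),"exp",ex.round(3))
L=Q@E; print("x med/sd",np.median(L[:,0]),L[:,0].std(),"y",np.percentile(L[:,1],[.5,99.5]),"z",np.percentile(L[:,2],[.5,99.5]))
x0=np.median(L[:,0]);y0=np.percentile(L[:,1],[.5,99.5]).mean()
# origin: plane x0, y0, height 30
# O=E@[x0,y0,s]; z=30
s=(30-ex[2]*x0)/ez[2];O=E@[x0,y0,s];print("easel origin",O.round(1))
F=(P-O)@E
for n_ in("top","side"):
    zz=np.load(n_+"0.npz");Wn=cloud(n_,zz['d']).reshape(-1,3);F=(Wn-O)@E;gg=zz['im'].reshape(-1,3).max(1)
    for lo in range(-8,30,3):
        k=(F[:,0]>lo)&(F[:,0]<lo+3)&(abs(F[:,1])<47)&(F[:,2]>0)&(F[:,2]<140)
        if k.sum()>3:print(n_,lo,k.sum(),np.percentile(F[k,2],[2,25,50,75,98]).round(1),np.median(gg[k]))
E
```

```text
plane [496.5 192.6  89.9] [ 0.771 -0.182  0.61 ] exp [ 0.845 -0.187  0.5  ]
x med/sd 429.73577480479923 5.082737469541878 y [247.15330275 346.27811638] z [-188.73437554 -114.30320428]
easel origin [531.8 186.   30. ]
top -8 80 [ 97.2  98.4  99.   99.7 101. ] 183.5
top -5 105 [ 97.   98.4  99.2 100.  101.4] 200.0
top -2 1239 [ 24.2  44.7  66.5  85.2 100. ] 146.0
top 1 243 [22.3 24.7 41.  66.  98. ] 144.0
top 4 88 [21.4 23.2 23.9 24.9 26.2] 79.0
top 7 86 [22.1 23.3 24.  24.7 26.7] 78.0
top 10 85 [21.6 23.3 24.  24.7 26.2] 78.0
top 13 81 [21.6 23.4 24.1 24.7 25.9] 76.0
top 16 17 [24.7 26.1 26.6 28.1 29.4] 75.0
top 19 124 [17.  27.  28.9 29.8 31.1] 75.0
top 22 146 [18.2 21.6 24.4 27.6 30.6] 81.0
side -8 21 [97.6 98.3 98.5 98.6 99.5] 208.0
side -5 22 [97.7 98.2 98.5 98.8 99.4] 241.5
side -2 682 [23.8 43.3 64.  82.4 98.2] 186.0
side 1 92 [21.7 22.9 37.3 54.1 96.3] 186.0
side 4 25 [21.6 22.2 22.6 23.1 23.7] 64.0
side 7 28 [21.6 22.2 22.5 22.7 23.2] 65.0
side 10 30 [21.3 22.  22.5 23.  23.3] 66.0
side 13 9 [22.5 22.7 22.8 22.9 23.4] 67.0
side 19 35 [18.3 26.9 27.4 27.7 28.3] 65.0
side 22 90 [16.8 19.6 22.3 25.2 28.1] 46.0
```

```bash
python3 - <<'E'
import cv2
a=cv2.imread("pics/side0.png")[130:400,160:430];b=cv2.imread("pics/top0.png")[230:360,130:480]
cv2.imwrite("pics/c1.png",cv2.resize(a,None,fx=2.2,fy=2.2,interpolation=2))
E
```

```text
(no output)
```

View pics/c1.png

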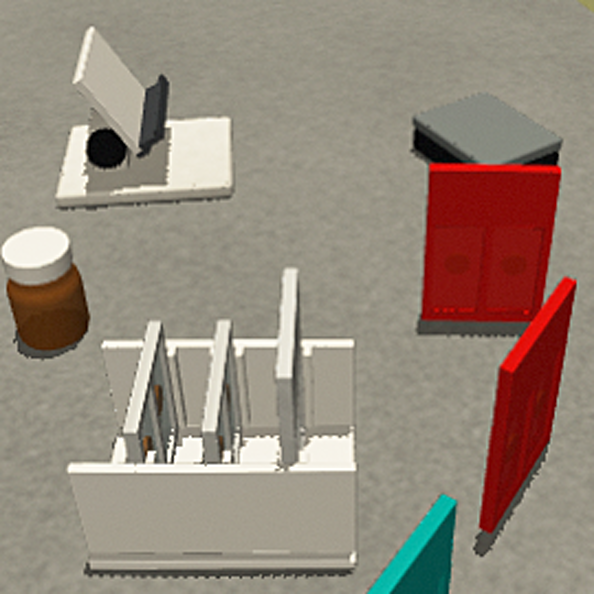

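The tall carrier is the grey one in the rack's far slot (side px 292,255–340, top px 436,265). It is the only grey frame at 138 mm; the two short ones are at 99 mm, and the red and turquoise ones are the look-alikes. Its centre is at (541.7, -206.3), with its x axis at -18.8°. I'll move above it now.

```bash
python3 -m jog '[[[0.6,46.1,-17.35,4,-54.7],[0.6,46.1,-17.35,4,-54.7],[0.6,46.1,-17.35,4,-54.7],[0.6,46.1,-17.35,4,-54.7],[0.6,46.1,-17.35,4,-54.7],[0.6,46.1,-17.35,4,-54.7],[0.6,46.1,-17.35,4,-54.7],[0.6,46.1,-17.35,4,-54.7],[0.6,46.1,-17.35,4,-54.7],[0.6,46.1,-17.35,4,-54.7],[0.6,46.1,-17.35,4,-54.7],[0.6,46.1,-17.35,4,-54.7]]]' 40; python3 -m jog '[[[0.6,0,0,0,0],[0.6,0,0,0,0],[0.6,0,0,0,0]]]'
```

```text
time_s: 1.15
eef_pos: [543.5, -204.1, 364.2]
tool_rot: [-2.553, -1.829, -0.0]
wrist_force: [0.3, -1.0, 0.2]
grip_width: 0.597
gripper_force: 0.0
time_s: 1.4
eef_pos: [541.5, -206.4, 364.4]
tool_rot: [-2.554, -1.828, 0.001]
wrist_force: [0.7, 0.4, -0.6]
grip_width: 0.6
gripper_force: 0.0
```

```bash
python3 - <<'E'
from h import *
T=tool();im,d=optics.get_image("wrist");cv2.imwrite("pics/w1.png",im[:,:,::-1])
M=optics.camera_info("wrist")["mount"];W=cloud("wrist",d,M) # tool frame
Z=(W@T[:3,:3].T+T[:3,3])[...,2]
P=W[(Z>130)&(Z<146)&(abs(W[...,1])<20)];print(len(P),P.mean(0),np.median(Z[(Z>130)&(Z<146)]),cv2.minAreaRect(P[:,:2].astype(np.float32)))
E
```

```text
2410 [  1.64432319  -1.36122551 226.34269699] 137.7101076931615 ((-1.3069076538085938, -1.4541234970092773), (8.007401466369629, 85.6367416381836), 89.86094665527344)
```

View pics/w1.png

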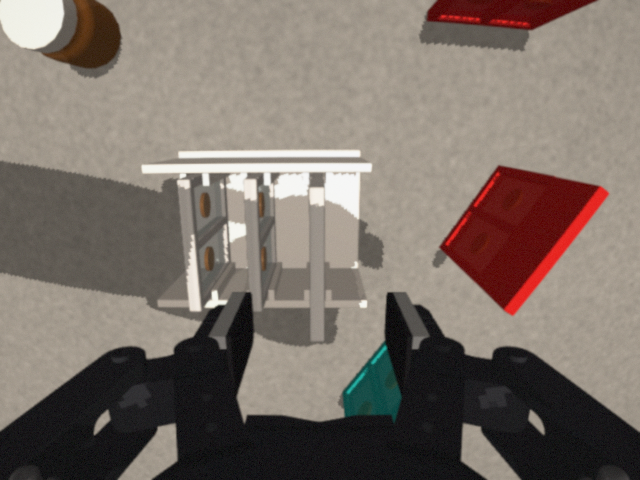

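The tall bar (px 317, 190–340) lies between the fingers, 1.4 mm off centre and square to 0.1°. I'll descend and grip.

```bash
python3 -m jog '[[[0.5,-0.13,-0.14,3,0],[0.5,-0.13,-0.14,6,0],[0.5,-0.13,-0.14,8.1,0],[0.5,-0.13,-0.14,8.1,0],[0.3,-0.13,-0.14,8.1,0],[0,-0.13,-0.14,8.1,0],[0,-0.13,-0.14,8.1,0],[0,-0.13,-0.14,8.1,0],[0,-0.13,-0.14,8.1,0],[0,-0.13,-0.14,8.1,0],[0,-0.13,-0.14,8.1,0],[0,-0.13,-0.14,8.1,0]]]' 40
```

```text
time_s: 2.45
eef_pos: [540.3, -207.4, 285.7]
tool_rot: [2.552, 1.826, 0.002]
wrist_force: [-0.7, -1.5, 6.8]
grip_width: 0.085
gripper_force: 40.1
```

```bash
python3 -m jog '[[[0,0,0,-0.5,0],[0,0,0,-1.5,0],[0,0,0,-2.7,0],[0,0,0,-3.9,0],[0,0,0,-5.1,0],[0,0,0,-6.3,0],[0,0,0,-7.5,0],[0,0,0,-8.7,0],[0,0,0,-9.9,0],[0,0,0,-10.5,0],[0,0,0,-10.5,0],[0,0,0,-10.5,0]]]'; python3 -m jog '[[[0,0,0,0,0],[0,0,0,0,0]]]'
python3 - <<'E'
from h import *
T=tool();im,d=optics.get_image("wrist")
M=optics.camera_info("wrist")["mount"];W=cloud("wrist",d,M)
m=(abs(W[...,1])<12)&(W[...,2]>120)&(W[...,2]<160);P=W[m]
print(len(P),np.percentile(P,[1,50,99],axis=0).round(1),cv2.minAreaRect(P[:,:2].astype(np.float32)))
im,d=optics.get_image("side");W=cloud("side",d);m=(abs(W[...,0]-541)<30)&(abs(W[...,1]+206)<60)&(W[...,2]>82)&(W[...,2]<250)&(im.max(2)>100)
P=W[m];print(len(P),np.percentile(P,[1,99],axis=0).round(1));cv2.imwrite("pics/s1.png",im[:,:,::-1])
E
```

```text
time_s: 3.45
eef_pos: [540.0, -206.9, 388.7]
tool_rot: [-2.555, -1.829, -0.0]
wrist_force: [-0.0, -0.7, -2.0]
grip_width: 0.084
gripper_force: 39.1
time_s: 3.62
eef_pos: [540.0, -207.0, 387.9]
tool_rot: [-2.554, -1.828, 0.001]
wrist_force: [-0.6, 0.1, -1.3]
grip_width: 0.087
gripper_force: 39.1
9376 [[-2.970e+01 -1.140e+01  1.207e+02]
 [ 1.050e+01 -1.000e-01  1.472e+02]
 [ 4.300e+01  1.140e+01  1.583e+02]] ((5.64642333984375, -0.0059223175048828125), (75.3418197631836, 23.991588592529297), 0.08180785179138184)
1783 [[ 512.6 -250.3   97.3]
 [ 557.5 -159.4  248.3]]
```

View pics/s1.png

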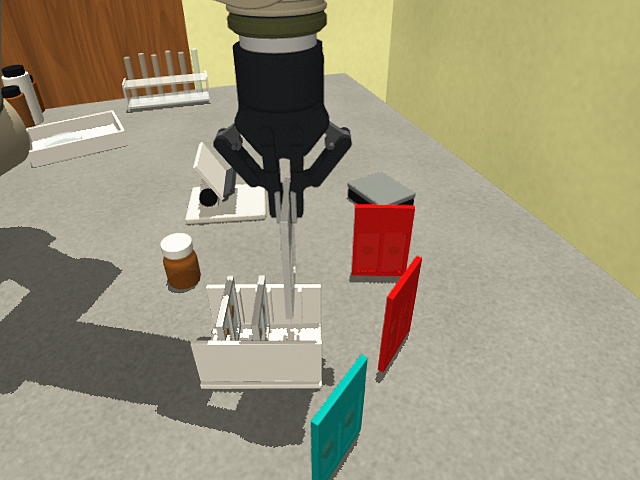

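Held, upright and clear of the rack (carrier at px 288, 165–318). I'll carry it to above the stand.

```bash
python3 -m jog '[[[0,1,-0.4,-2.2,0],[0,4,-1.5,-2.2,0],[0,8,-3.1,-2.2,0],[0,12,-4.6,-2.2,-2],[0,16,-6.2,-2.2,-3],[0,20,-7.7,-2.2,-4],[0,24,-9.2,-2.2,-5],[0,28,-10.8,-2.2,-6.3],[0,32,-12.3,-2.2,-6.3],[0,35,-13.5,-2.2,-6.3],[0,36.5,-14.1,-2.2,-6.3],[0,36.85,-14.2,-2.2,-6.3]]]' 40; python3 -m jog '[[[0,0,0,0,0],[0,0,0,0,0],[0,0,0,0,0]]]'
python3 - <<'E'
from h import *
T=tool()
im,d=optics.get_image("side");W=cloud("side",d);m=(abs(W[...,0]-524)<30)&(abs(W[...,1]-188)<60)&(W[...,2]>118)&(W[...,2]<220)&(im.max(2)>100)
P=W[m];print(len(P),np.percentile(P,[1,99],axis=0).round(1));cv2.imwrite("pics/s2.png",im[:,:,::-1])
im,d=optics.get_image("wrist");cv2.imwrite("pics/w2.png",im[:,:,::-1])
W=cloud("wrist",d,optics.camera_info("wrist")["mount"])@T[:3,:3].T+T[:3,3]
np.save("w2.npy",W)
a=np.radians(-12.5);ex=np.array([np.cos(a)*np.cos(np.pi/6),np.sin(a)*np.cos(np.pi/6),.5]);ey=np.array([-np.sin(a),np.cos(a),0]);ez=np.cross(ex,ey);E=np.c_[ex,ey,ez]
F=((W-[531.8,186,30])@E).reshape(-1,3)
k=(abs(F[:,0])<4)&(abs(F[:,1])<60)&(F[:,2]>30)&(F[:,2]<98);print(k.sum(),np.percentile(F[k],[1,50,99],axis=0).round(1))
E
```

```text
time_s: 4.72
eef_pos: [523.8, 190.6, 410.4]
tool_rot: [-2.446, -1.971, 0.0]
wrist_force: [-0.6, 0.2, -2.7]
grip_width: 0.085
gripper_force: 39.4
time_s: 4.97
eef_pos: [524.8, 186.3, 410.6]
tool_rot: [2.452, 1.964, -0.001]
wrist_force: [0.3, -0.3, -2.4]
grip_width: 0.082
gripper_force: 39.4
457 [[512.7 141.2 133. ]
 [539.1 224.3 218.5]]
6320 [[ -2.1 -49.2  32.1]
 [ -1.1   3.7  69.7]
 [ -0.   48.1  97.5]]
```

View pics/s2.png

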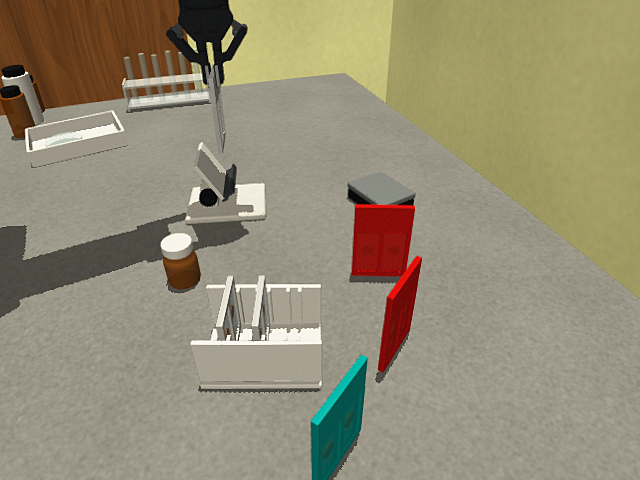

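View pics/w2.png

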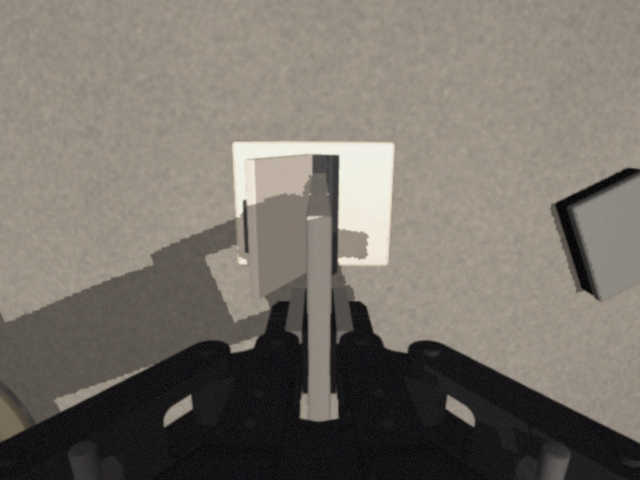

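Side view: the carrier (px 218, 70–150) is upright above the stand. Wrist view: its lower edge (px 318, 180–215) is over the dark ledge, beside the back. The panel plane is confirmed within about 1 mm. I'll descend, then feel for the ledge.

```bash
python3 -m jog '[[[0,0,-0.15,1,0],[0,0,-0.15,2.5,0],[0,0,-0.15,4,0],[0,0,-0.15,5.5,0],[0,0,-0.15,6.5,0],[0,0,-0.15,7,0],[0,0,-0.15,7,0],[0,0,-0.15,7,0]]]'; for i in 1 2; do python3 -m jog '[[[0,0,0,0.1,0],[0,0,0,0.2,0],[0,0,0,0.2,0]]]' | grep -E 'eef|wrist'; done
```

```text
time_s: 5.73
eef_pos: [523.1, 187.8, 341.1]
tool_rot: [2.45, 1.966, 0.001]
wrist_force: [0.1, -0.2, -2.5]
grip_width: 0.083
gripper_force: 39.3
eef_pos: [523.0, 187.9, 339.0]
wrist_force: [-0.2, 0.1, -2.8]
eef_pos: [523.0, 187.9, 336.5]
wrist_force: [0.2, -0.1, -2.0]
```

```bash
for i in 1 2 3 4; do python3 -m jog '[[[0,0,0,0.1,0],[0,0,0,0.2,0],[0,0,0,0.2,0]]]' | grep -E 'eef|wrist'; done
```

```text
eef_pos: [523.0, 187.9, 334.5]
wrist_force: [0.5, -0.7, -2.7]
eef_pos: [523.0, 188.0, 332.6]
wrist_force: [-0.5, 0.0, -1.1]
eef_pos: [523.0, 188.0, 330.8]
wrist_force: [-1.0, -0.6, 1.6]
eef_pos: [523.1, 187.9, 329.0]
wrist_force: [1.2, -0.0, 3.9]
```

Contact felt at TCP z ≈ 333, so the underside is at about 55 mm, which matches the ledge seen at +23 mm up the slope. I'll ease the load, open slightly, and let it lean back onto the rear finger.

```bash
python3 -m jog '[[[0.0,0,0,-0.15,0],[0.0,0,0,-0.2,0],[0.11,0,0,-0.2,0],[0.125,0,-0.15,-0.2,0],[0.13,0,-0.3,-0.15,0],[0.13,0,-0.5,-0.15,0],[0.14,0,-0.8,-0.1,0],[0.145,0,-1.1,-0.05,0],[0.15,0,-1.3,0,0],[0.155,0,-1.5,0,0],[0.155,0,-1.5,0,0],[0.155,0,-1.5,0,0]]]' 20
python3 - <<'E'
from h import *
im,d=optics.get_image("side");W=cloud("side",d);cv2.imwrite("pics/s3.png",cv2.resize(im[40:230,140:300,::-1],None,fx=3,fy=3))
E
```

```text
time_s: 8.23
eef_pos: [508.3, 191.2, 328.8]
tool_rot: [2.45, 1.966, 0.0]
wrist_force: [-0.3, 0.5, -0.3]
grip_width: 0.156
gripper_force: 0.1
```

View pics/s3.png

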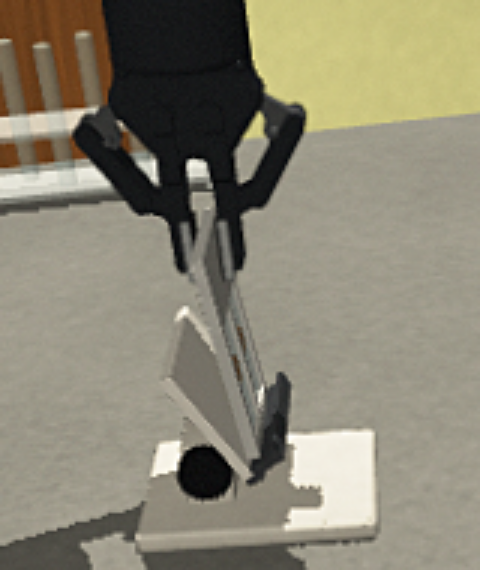

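The carrier (crop px 205–265, 200–410) is leaning at about 10° between the fingers with its foot on the ledge. I'll continue the lean.

```bash
python3 -m jog '[[[0.165,0,-0.2,0.05,0],[0.175,0,-0.5,0.15,0],[0.185,0,-0.8,0.25,0],[0.195,0,-1.1,0.35,0],[0.205,0,-1.4,0.45,0],[0.215,0,-1.7,0.55,0],[0.225,0,-2,0.7,0],[0.235,0,-2.3,0.8,0],[0.24,0,-2.5,0.9,0],[0.25,0,-2.7,1.0,0],[0.25,0,-2.7,1.0,0],[0.25,0,-2.7,1.0,0]]]' 20
cat >>h.py <<'E'
a=np.radians(-12.5);ex=np.array([np.cos(a)*np.cos(np.pi/6),np.sin(a)*np.cos(np.pi/6),.5]);ey=np.array([-np.sin(a),np.cos(a),0]);ez=np.cross(ex,ey);E=np.c_[ex,ey,ez];O=np.array([530.8,186,30])
def chk(out=None):
    im,d=optics.get_image("side")
    F=(cloud("side",d)-O)@E
    if out:cv2.imwrite(out,cv2.resize(im[40:230,140:300,::-1],None,fx=3,fy=3))
    g=im.max(2)>70
    for lo in range(20,150,10):
        k=(F[...,2]>lo)&(F[...,2]<lo+10)&(abs(F[...,1])<50)&(F[...,0]>-15)&(F[...,0]<70)&g
        if k.sum()>5:print(lo,k.sum(),"x",np.percentile(F[k][:,0],[5,50,95]).round(1),"y",np.percentile(F[k][:,1],[2,98]).round(1))
E
python3 -c "
from h import *
chk('pics/s4.png')"
```

```text
time_s: 9.28
eef_pos: [482.0, 197.1, 318.7]
tool_rot: [2.45, 1.966, 0.0]
wrist_force: [-1.1, 0.1, 0.2]
grip_width: 0.251
gripper_force: 0.2
20 129 x [ 1.2  9.4 20.8] y [-48.5  46.1]
30 107 x [ 0.2  8.2 11.4] y [-49.6  38.6]
40 110 x [ 0.5  9.4 12.6] y [-49.1  40.2]
50 122 x [ 0.2 10.6 14.4] y [-49.6  38.6]
60 121 x [ 0.2 11.9 15.2] y [-48.2  37.3]
70 135 x [ 0.1 13.3 16.7] y [-49.8  39.6]
80 139 x [-0.  14.5 17.9] y [-48.9  38.2]
90 177 x [-6.2 14.7 19.2] y [-49.6  39.2]
100 83 x [12.8 19.  20.9] y [-43.8  38.7]
110 69 x [15.1 21.3 30.3] y [-44.4   1.2]
120 94 x [18.1 24.4 35. ] y [-44.9   7.5]
130 134 x [ 5.3 25.3 42.1] y [-44.2  33.1]
140 152 x [13.1 26.4 46.2] y [-44.6  38.1]
```

```bash
python3 -m jog '[[[0.26,0,-0.2,0.15,0],[0.27,0,-0.4,0.3,0],[0.28,0,-0.6,0.4,0],[0.28,0,-0.8,0.5,0],[0.28,0,-0.9,0.55,0],[0.28,0,-0.9,0.55,0]]]' 20
for g in 1; do python3 -m jog '[[[0.265,0,0,0,0],[0.255,0,0,0,0],[0.245,0,0,0,0],[0.24,0,0,0,0],[0.24,0,0,0,0]]]' 20; done
python3 -c "
from h import *
chk()"
```

```text
time_s: 9.83
eef_pos: [473.0, 199.1, 313.1]
tool_rot: [-2.45, -1.966, 0.0]
wrist_force: [-0.4, 0.8, 0.0]
grip_width: 0.28
gripper_force: 0.2
time_s: 10.25
eef_pos: [473.5, 198.9, 313.6]
tool_rot: [2.45, 1.965, 0.002]
wrist_force: [1.0, -1.0, 3.4]
grip_width: 0.24
gripper_force: 12.7
20 134 x [ 1.4  9.2 19.7] y [-48.4  44.5]
30 111 x [ 0.7  7.3 10.3] y [-49.6  40.9]
40 116 x [ 0.5  7.7 10.7] y [-49.7  39.7]
50 119 x [ 0.1  8.2 11.3] y [-49.   40.7]
60 125 x [-0.7  8.9 11.9] y [-49.7  40.5]
70 131 x [-0.1  9.5 12.4] y [-49.3  38.9]
80 137 x [-0.7  9.7 13.1] y [-49.4  40.2]
90 157 x [-4.9 10.1 13.5] y [-49.6  39.2]
100 87 x [ 7.3 12.8 14.5] y [-44.8  41. ]
110 66 x [ 8.7 14.5 20. ] y [-44.    4.3]
120 94 x [ 9.9 16.2 26.5] y [-43.8   6.5]
130 132 x [-4.1 16.3 32.5] y [-44.6  33.7]
140 166 x [ 7.  16.7 51.8] y [-43.9  38.3]
```

Step 2 is held: a 12.7 N pinch, 3.4° off the slope, with the ledge carrying it. I'll hold briefly, then lay it flat and open.

```bash
python3 -m jog '[[[0.24,0,0,0,0],[0.24,0,0,0,0],[0.25,0,0,0,0],[0.265,0,0,0,0],[0.28,0,0,0,0],[0.295,0,0,0,0],[0.31,0,0,0,0],[0.325,0,0,0,0],[0.34,0,0,0,0],[0.355,0,0,0,0],[0.37,0,0,0,0],[0.385,0,0,0,0]]]' 20
python3 -m jog '[[[0.4,0,0,0,0],[0.42,0,0,0,0],[0.44,0,0,0,0],[0.46,0,0,0,0],[0.48,0,0,0,0],[0.5,0,0,0,0],[0.55,0,0,0,0],[0.6,0,0,0,0],[0.6,0,0,0,0],[0.6,0,0,0,0]]]' 20
python3 -c "
from h import *
chk('pics/s5.png')"
```

```text
time_s: 11.3
eef_pos: [473.2, 199.0, 313.2]
tool_rot: [-2.45, -1.966, 0.0]
wrist_force: [-0.2, 0.9, 0.1]
grip_width: 0.386
gripper_force: 0.2
time_s: 12.13
eef_pos: [473.2, 199.0, 313.2]
tool_rot: [2.45, 1.966, 0.0]
wrist_force: [0.1, 0.4, -0.5]
grip_width: 0.599
gripper_force: 0.0
20 143 x [ 0.3  9.1 20.4] y [-49.3  45.1]
30 114 x [0.5 6.5 9.7] y [-49.7  39.8]
40 115 x [0.4 6.4 9.5] y [-49.1  40.1]
50 123 x [0.1 6.2 9.5] y [-49.5  40.2]
60 117 x [0.2 6.2 9.3] y [-48.5  40.1]
70 129 x [-0.2  6.1  9.1] y [-49.8  39.4]
80 124 x [-0.2  6.   9.5] y [-49.5  40.7]
90 137 x [-5.5  5.8  9. ] y [-49.5  40.6]
100 99 x [2.2 7.2 9.6] y [-43.6  39. ]
110 126 x [ 4.4 10.1 35.5] y [-44.3  39.5]
120 141 x [ 5.2  9.8 41. ] y [-44.2  39.3]
130 135 x [ 4.1  9.3 47.5] y [-43.6  38.4]
140 143 x [ 2.1  9.  48. ] y [-44.3  38.9]
```

View pics/s5.png

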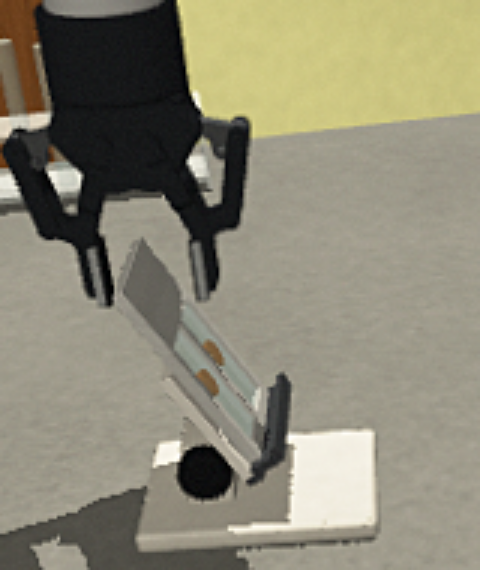

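Released. The carrier (crop px 120–285, 240–480) lies flat on the back and both fingers are clear. I'll withdraw straight up and check.

```bash
python3 -m jog '[[[0.6,0,0,-0.5,0],[0.6,0,0,-1.5,0],[0.6,0,0,-3,0],[0.6,0,0,-5,0],[0.6,0,0,-8,0],[0.6,0,0,-11,0],[0.6,0,0,-12,0],[0.6,0,0,-12,0],[0.6,0,0,-12,0],[0.6,0,0,-12,0],[0.6,0,0,-12,0],[0.6,0,0,-12,0]]]'
python3 - <<'E'
from h import *
chk('pics/s6.png');T=tool();im,d=optics.get_image("wrist")
F=((cloud("wrist",d,optics.camera_info("wrist")["mount"])@T[:3,:3].T+T[:3,3])-O)@E
for lo in range(20,160,15):
    k=(F[...,2]>lo)&(F[...,2]<lo+15)&(abs(F[...,1])<60)&(abs(F[...,0]-8)<8);print(lo,k.sum(),*(np.percentile(F[k][:,i],[2,50,98]).round(1) for i in(0,1)) if k.sum()>5 else ())
k=(abs(F[...,0]-7.5)<4)&(abs(F[...,1])<60);print(np.percentile(F[k][:,2],[1,99]))
im,d=optics.get_image("top");W=cloud("top",d)
for n,lo,hi,b in(("short",90,110,(280,560,-330,-90)),("jar",70,80,(380,460,-50,40)),("box",30,40,(740,880,30,160))):
    for WW in(W,cloud("top",np.load("top0.npz")['d'])):
        k=(WW[...,2]>lo)&(WW[...,2]<hi)&(WW[...,0]>b[0])&(WW[...,0]<b[1])&(WW[...,1]>b[2])&(WW[...,1]<b[3]);print(n,k.sum(),WW[k].mean(0).round(1))
E
```

```text
time_s: 13.18
eef_pos: [473.2, 199.0, 432.1]
tool_rot: [-2.449, -1.966, 0.003]
wrist_force: [-0.1, -0.7, 0.4]
grip_width: 0.596
gripper_force: 0.0
20 129 x [ 1.7  9.1 10.2] y [-45.7  42.1]
30 109 x [0.9 6.5 9.2] y [-49.5  41.3]
40 114 x [0.3 6.5 9.5] y [-49.6  40. ]
50 122 x [0.4 6.3 9.5] y [-49.2  40.4]
60 120 x [0.6 6.2 9.1] y [-49.1  38.6]
70 126 x [-0.1  6.3  9.1] y [-49.1  40. ]
80 121 x [0.1 6.  9.1] y [-48.3  40.9]
90 134 x [-4.4  5.9  9.1] y [-48.9  41. ]
100 96 x [3.  7.1 9.3] y [-43.9  39.3]
110 110 x [ 4.2 10.  11.1] y [-44.2  41.2]
120 121 x [ 4.3  9.7 10.6] y [-44.3  39.1]
130 122 x [ 3.5  9.2 10.1] y [-43.7  38.4]
140 126 x [3.  8.9 9.9] y [-44.3  38.4]
20 1753 [ 1.1  8.5 15.6] [-48.8   3.5  47.3]
35 727 [0.2 5.  8.4] [-40.8   4.2  46.4]
50 783 [0.3 5.  8.3] [-40.6   3.3  45.7]
65 897 [0.2 5.1 8.3] [-40.7   3.8  45.8]
80 1049 [0.3 5.  8.3] [-40.6   3.9  46.8]
95 799 [0.4 5.3 8.3] [-41.1   3.4  44.4]
110 1242 [7.  7.9 8.6] [-39.8   3.9  43.3]
125 1441 [7.  7.9 8.6] [-39.8   4.5  43.4]
140 2809 [0.6 7.4 8.6] [-39.9   4.6  42.8]
155 14 [1.8 3.9 7.5] [-39.1 -25.9  12.7]
[-25.014105   154.30881828]
short 613 [ 484.9 -185.9   99. ]
short 741 [ 494.  -188.8   99.4]
jar 648 [417.3  -7.5  74.5]
jar 652 [417.3  -7.6  74.5]
box 2616 [806.8  98.   34.9]
box 2621 [806.7  98.1  34.9]
```

```bash
python3 -c "
from plant import bot
print(bot.hand_in())"
```

```text
the job is handed in; nothing more can be done
None
```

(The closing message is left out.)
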